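Find the rocking cap on the desk connection box and clip it home

TASK

One of the four identical caps on the desk's connection box has come unclipped: it rocks when an edge is pressed, while the other three sit firm. Press lightly on the caps' front or back edges with the fingertips until one rocks, take the fingers off so that it settles back level, and then press that cap down until it clicks fully home. Only touch the caps, do not lift or pull any of them off, and leave the small things lying about where they are.

Things in the scene. Friction and masses are not known exactly. Their poses are not given: they have to be found in the camera images.
- box: grey desk connection box, standing fast on the desk, 130 mm (its x) by 340 mm (its y), face 36 mm above the desk; origin on the desk under the middle of the row of four caps, which stand along its y, 66 mm apart, at y = +99, +33, -33 and -99 mm, x = 0; beyond them at its +y end is a flat section with ports. Its x points away from the robot, z up
- row_middle (a point): point on the box's face (36 mm above the desk) in the middle of the row of caps. Each cap covers a rubber neck 68 x 50 mm (x, y) and clips to it by two sprung catches inside, one at the middle of its +y side and one of its -y side. The necks differ in height: cap tops stand 9 to 15 mm above the face, so height does not tell which is loose
- row_left_end (a point): point on the box's face between the row and the port section (y = +132 mm on the box). CLIPPED caps sit on the rim of their neck and give nowhere. The UNCLIPPED cap rests level on its two catches, 3.6 mm above its rim, and rocks about the box's y: pressed at its -x or +x edge, it tips that way by about 0.1 rad under about 1 N till that edge meets the rim
- cap_a: one of four identical light-grey caps, 76 mm (x) by 58 mm (y), plate 4 mm thick with a turned-down rim; origin: centre of the plate's underside (top surface 4 mm higher); axes as the box's. Its place in the row differs from start to start. Let go, the unclipped cap falls back level; pressed 30 mm or more from the middle with up to 20 N, it rocks without clipping
- cap_b: one of four identical light-grey caps, 76 mm (x) by 58 mm (y), plate 4 mm thick with a turned-down rim; origin: centre of the plate's underside (top surface 4 mm higher); axes as the box's. Its place in the row differs from start to start. Pressed within 4 mm of its middle, the unclipped cap stands firm up to about 9 to 15 N, then snaps down 3.6 mm and stays
- cap_c: one of four identical light-grey caps, 76 mm (x) by 58 mm (y), plate 4 mm thick with a turned-down rim; origin: centre of the plate's underside (top surface 4 mm higher); axes as the box's. Its place in the row differs from start to start. Fingers 25 mm or more from its middle, toward -x or +x, rock it if it is loose
- cap_d: one of four identical light-grey caps, 76 mm (x) by 58 mm (y), plate 4 mm thick with a turned-down rim; origin: centre of the plate's underside (top surface 4 mm higher); axes as the box's. Its place in the row differs from start to start. If only its +y or -y side has clipped down, it leans by 0.08 rad; press the other side too
- usb_stick: black memory stick 18 x 52 x 9 mm, lying loose on the box's rear margin beside the caps; leave it
- eraser: eraser 21 x 44 x 13 mm on the desk in front of the box; leave it
- binder_clip: black binder clip 45 x 32 x 17 mm on the desk behind the box; leave it
- mouse: computer mouse 113 x 62 x 35 mm on the desk to the right of the box; leave it
- mug: white mug, 92 mm across, 95 mm high, behind and to the right of the box; leave it
- stapler: black stapler 34 x 130 x 56 mm at the back of the desk; leave it
There are look-alikes about, which are no part of the job. Leave any pink look-alike of the cap_a alone. Leave any red look-alike of the cap_d alone.

How it is judged:
On the way, in this order (a step that is already met when the one before it is completed fails the run):
1. a cap has been made to rock: it tips by more than 0.05 rad under the fingers (((angle between cap_a's own z axis and vertical above 0.05 rad and contact force between the fingers and cap_a above 0.05 N) or (angle between cap_b's own z axis and vertical above 0.05 rad and contact force between the fingers and cap_b above 0.05 N) or (angle between cap_c's own z axis and vertical above 0.05 rad and contact force between the fingers and cap_c above 0.05 N) or (angle between cap_d's own z axis and vertical above 0.05 rad and contact force between the fingers and cap_d above 0.05 N))), for 0.1 s.
2. let go, it has settled back level, still unclipped (caps within 0.035 rad and 2 mm of how they started, fingers off them) (angle between each of cap_a, cap_b, cap_c, cap_d's own z axis and vertical below 0.035 rad and distance of each of cap_a, cap_b, cap_c, cap_d from where it was at the start of the episode below 0.002 m and contact force between the fingers and cap_a below 0.05 N and contact force between the fingers and cap_b below 0.05 N and contact force between the fingers and cap_c below 0.05 N and contact force between the fingers and cap_d below 0.05 N), for 0.1 s.
3. the loose cap is clipped home: 2.2 to 6 mm from where it started and level, the others where they were (((distance of cap_a from where it was at the start of the episode between 0.0022 and 0.006 m and distance of each of cap_b, cap_c, cap_d from where it was at the start of the episode below 0.002 m and angle between each of cap_a, cap_b, cap_c, cap_d's own z axis and vertical below 0.035 rad and linear speed of cap_a below 0.01 m/s) or (distance of cap_b from where it was at the start of the episode between 0.0022 and 0.006 m and distance of each of cap_a, cap_c, cap_d from where it was at the start of the episode below 0.002 m and angle between each of cap_a, cap_b, cap_c, cap_d's own z axis and vertical below 0.035 rad and linear speed of cap_b below 0.01 m/s) or (distance of cap_c from where it was at the start of the episode between 0.0022 and 0.006 m and distance of each of cap_a, cap_b, cap_d from where it was at the start of the episode below 0.002 m and angle between each of cap_a, cap_b, cap_c, cap_d's own z axis and vertical below 0.035 rad and linear speed of cap_c below 0.01 m/s) or (distance of cap_d from where it was at the start of the episode between 0.0022 and 0.006 m and distance of each of cap_a, cap_b, cap_c from where it was at the start of the episode below 0.002 m and angle between each of cap_a, cap_b, cap_c, cap_d's own z axis and vertical below 0.035 rad and linear speed of cap_d below 0.01 m/s))), for 0.2 s.
At the end, for the whole second after the job is handed in: The cap that was loose has gone down onto its neck (2.2 to 6 mm from where it was at the start; a full click is 3.6 mm) and is at rest; all four caps are level within 0.035 rad, and the other three are within 2 mm of where they were (((distance of cap_a from where it was at the start of the episode between 0.0022 and 0.006 m and distance of each of cap_b, cap_c, cap_d from where it was at the start of the episode below 0.002 m and angle between each of cap_a, cap_b, cap_c, cap_d's own z axis and vertical below 0.035 rad and linear speed of cap_a below 0.01 m/s) or (distance of cap_b from where it was at the start of the episode between 0.0022 and 0.006 m and distance of each of cap_a, cap_c, cap_d from where it was at the start of the episode below 0.002 m and angle between each of cap_a, cap_b, cap_c, cap_d's own z axis and vertical below 0.035 rad and linear speed of cap_b below 0.01 m/s) or (distance of cap_c from where it was at the start of the episode between 0.0022 and 0.006 m and distance of each of cap_a, cap_b, cap_d from where it was at the start of the episode below 0.002 m and angle between each of cap_a, cap_b, cap_c, cap_d's own z axis and vertical below 0.035 rad and linear speed of cap_c below 0.01 m/s) or (distance of cap_d from where it was at the start of the episode between 0.0022 and 0.006 m and distance of each of cap_a, cap_b, cap_c from where it was at the start of the episode below 0.002 m and angle between each of cap_a, cap_b, cap_c, cap_d's own z axis and vertical below 0.035 rad and linear speed of cap_d below 0.01 m/s))); the robot touches nothing.
It fails at once if a cap is lifted or pulled off (more than 8 mm from where it was) (distance of any of cap_a, cap_b, cap_c, cap_d from where it was at the start of the episode above 0.008 m).
It fails at once if a bystander (memory stick, eraser, binder clip, mouse, mug, stapler) is moved more than 15 mm (distance of any of usb_stick, eraser, binder_clip, mouse, mug, stapler from where it was at the start of the episode above 0.015 m).
It also fails if it takes over 48 s, if anything falls off the work surface, if the arm or the gripper's body presses on something with over 40 N, if the wrist force passes 120 N, or if a joint passes its speed limit or range.

ROBOT

A 6-joint arm with a two-finger parallel gripper is mounted at the origin on a cart in front of the work surface, level with it; the furniture and walls round the work are solid. World frame = base frame: x ahead of the robot, y to its left, z up, the work surface at z = 0. Lengths are in m, angles in rad, forces in N, time in s.
With the tool pointing down it reaches from about 0.325 to 1 m from the base axis. Payload 5.1 kg.
Tool frame: the origin (TCP) lies at the very end of the fingers, on their centre line; the grasp point (between the pads) lies 19 mm behind it; z points along the fingers, y is the line along which they close (so a half turn about z gives the same grasp; the last joint's range is limited). The gripper opens to 85 mm and grips with 20 to 120 N. Pads are 22 mm wide; open, the fingers measure 114 mm over their backs; the gripper's body (76 mm by 85 mm) begins 54 mm behind the grasp point. The pads swing forward as they close: fully open they stand 13 mm farther back than shut.
Start: joints at [-1.353, 0.124, 1.65, -0, 1.367, -0.083], TCP at [0.193, -0.621, 0.231] pointing down, gripper open.
Joint ranges: [-2.61, 2.61], [-1.02, 2.33], [0.03, 2.71], [-1.35, 4.49], [0.32, 2.68], [-2.91, 2.91]. Speed limits (rad/s): [2.57, 2.57, 3.14, 3.14, 3.14, 3.14].

INTERFACE

Orientations are given as a unit quaternion [x, y, z, w].
In Python, from plant import bot gives the robot as it stands.
- The arm moves only by the tool arm_command, never from a script. Its argument "targets" is a list of rows, each an object of numbers: "dx", "dy", "dz": the shift along the tool's x, y, z in cm; "yaw": the turn about the tool's z in degrees; "hand": the opening, from -1 (shut) to 1 (fully open). In form: [{"dx": .., "dy": .., "dz": .., "yaw": .., "hand": ..}, ...]. A call has 1 to 5 rows; each row shifts and turns the commanded pose from where the row before left it, along the tool's axes as they then stand; what a row does not reach is not made up. A row lasts 1/12 s, in which the tool goes at most 41.7 mm and 7.16 degrees, less where a joint would pass 70% of its speed; a pose out of reach is approached as far as the arm can. A call is refused whole if a number of a shift passes 4.17 or a number of a turn 7.16, either way. A call with a gripper value outside its range is refused whole. The fingers move at their own pace and stop on an object; "grip_force" is the grip in N (left out, the last holds). Time passes only in rows, so rows that do not move let the fingers close. It gives the time, the measured TCP pose, the force, the opening and the grip force at its end, in the units of the state.
- bot.sense(): the state, without advancing time (a new reading comes with each control period).
- bot.capture(name): name is "side" or "top"; returns a dict with "image" (384x512x3 uint8, blue, green, red), "z_map" (384x512 float32, m along the optical axis (not along the pixel's ray), 0 where there is no reading), "fovy" (degrees; the focal length in pixels is half the picture's height over the tangent of half this angle, whatever the lens; pixels are square), "cx", "cy" (the principal point, pixels), "k1" (the pictures are not rectified: a ray, as slopes to the right and down, at radius r is drawn at 1 + k1 r^2 times it, then the intrinsics apply), "R" (3x3) and "t" (3): a world point X has camera coordinates R X + t. Camera axes: x right, y down, z forward; pixel columns grow to the right and rows downward; lengths in m; the calibration is good to about 2 mm. A picture is of the moment at which its call begins.
- bot.job_done(): hands the job in; it is judged then, once.
The state is a dict: "time": time; "joints": joint angles; "joint_vel": joint speeds; "effort": joint torques, N m; "position": TCP position; "orientation": TCP orientation; "wrist_force": force on the tool from outside, world axes, zero at the start; "wrist_torque": the same for the moment, N m; "gripper_width": finger opening in m; "gripper_force": force on a finger pad.
Only numpy, scipy, OpenCV 4.12 (cv2) and the standard library are available. Lean on these libraries where they do the work, as an engineer would, in place of code of your own. Each camera call takes 0.05 s, during which the arm holds its last target. There are 200 camera calls.

## Working session

There is one attempt and no reset: what is moved stays moved. The work goes in short steps, Python scripts to look and compute and a tool call to move; the robot and the scene stay as the last step left them, time stands still between calls to the robot, and variables do not carry over. Pictures are saved under pics/ and viewed, at most 10 in all, crops included, and the job is handed in when it is done.

Besides the shell and the picture viewer there is one more tool, called as a command line: name --argument value ..., lists and objects as JSON in quotes. arm_command: Moves the arm, as the interface text tells. Its arguments: {"type":"object","properties":{"targets":{"type":"array"},"grip_force":{"type":"number"}},"required":["targets"]}

```bash
mkdir -p pics
cat > h.py <<'E'
import numpy as np, cv2
from plant import bot
def grab(n,f=None):
    c=bot.capture(n)
    if f: cv2.imwrite('pics/'+f,c['image'])
    return c
def cloud(c):
    h,w=c['z_map'].shape
    f=h/2/np.tan(np.radians(c['fovy'])/2)
    K=np.array([[f,0,c['cx']],[0,f,c['cy']],[0,0,1.]])
    u,v=np.meshgrid(np.arange(w),np.arange(h))
    p=np.stack([u,v],-1).reshape(-1,1,2).astype(float)
    r=cv2.undistortPoints(p,K,np.array([c['k1'],0,0,0,0.])).reshape(h,w,2)
    z=c['z_map'].astype(float)
    X=np.dstack([r*z[...,None],z])
    W=(X-np.array(c['t']))@np.array(c['R'])
    W[z==0]=np.nan
    return W
E
python3 - <<'E'
from h import *
for n in('top','side'):
    c=grab(n,n+'0.png'); W=cloud(c); np.save(n+'.npy',W); print(n,c['fovy'],c['k1'],-np.array(c['R']).T@c['t'])
s=bot.sense();print(s)
E
```

```text
top 56.37564974166758 0.0351700592545368 [ 0.44136707 -0.18472448  1.00445578]
side 54.25945173373175 0.01229740212293638 [ 0.476672   -0.85326377  0.58975367]
{'time': 0.1, 'joints': array([-1.35262150e+00,  1.24458597e-01,  1.65151408e+00,  7.55315749e-06,
        1.36748476e+00, -8.25928589e-02]), 'joint_vel': array([ 0.00132258, -0.00192006, -0.00383225,  0.00068   ,  0.00052064,
        0.00035996]), 'effort': array([ 1.98076677e-04, -4.24932146e+01, -3.66653287e+01, -3.86272109e-05,
        3.95257768e-03, -1.13128144e-05]), 'position': array([ 0.19242689, -0.62030215,  0.23017763]), 'orientation': array([ 9.88713330e-01,  1.49816830e-01, -5.94696755e-05, -9.30499317e-04]), 'wrist_force': array([ 0.35900554,  0.01947931, -0.811733  ]), 'wrist_torque': array([-0.0182747 ,  0.02845657,  0.03997419]), 'gripper_force': 0.0, 'gripper_width': 0.08542500406247845}
```

View pics/top0.png

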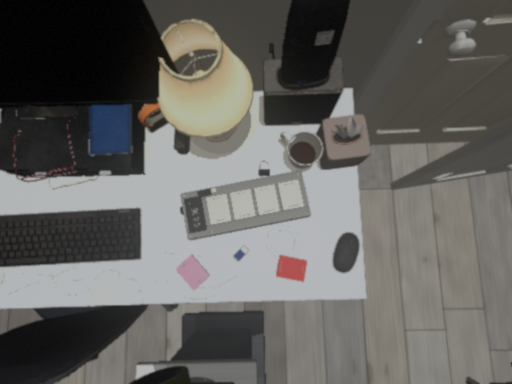

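View pics/side0.png

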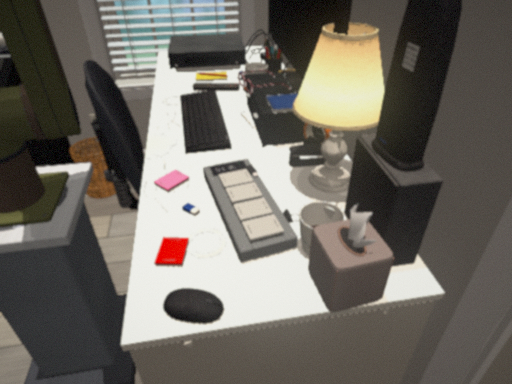

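The top view shows the box with four light caps at about (218,209), (243,205), (266,200) and (290,195). The port section is at the left end, near (194,213). Candidates for a cap are these four, the pink look-alike at (193,272) and the red one at (291,268). I choose the four on the box.

Run:
```python
from h import *
W=np.load('top.npy')
for p in [(218,209),(243,205),(266,200),(290,195),(193,272),(291,268)]:
    print(p,np.nanmedian(W[p[1]-3:p[1]+4,p[0]-3:p[0]+4].reshape(-1,3),0).round(4))
im=cv2.imread('pics/top0.png')
sub=np.zeros(im.shape[:2],bool);sub[165:245,170:320]=1
m=(sub&(W[...,2]>.025)&(W[...,2]<.06)).astype(np.uint8)
n,l,st,ce=cv2.connectedComponentsWithStats(m); k=1+st[1:,4].argmax()
P=W[l==k]; print('box',cv2.minAreaRect(P[:,:2].astype(np.float32)*1000), np.median(P[:,2]))
g=im.min(2); print(g[209,218],g[205,243])
m2=(sub&(g>140)&(W[...,2]>.03)&(l==k)).astype(np.uint8)
n,l2,st,ce=cv2.connectedComponentsWithStats(m2)
for i in range(1,n):
    if st[i,4]>100:
        P=W[l2==i];print(st[i],cv2.minAreaRect(P[:,:2].astype(np.float32)*1000),np.median(P,0).round(4))
cv2.imwrite('pics/crop.png',cv2.resize(im[140:290,165:325],None,fx=5,fy=4 if 0 else 5,interpolation=2)[:600*1+150][:600])
```

```text
(218, 209) [ 0.5496 -0.0675  0.0484]
(243, 205) [ 0.5583 -0.1349  0.0502]
(266, 200) [ 0.5703 -0.197   0.0495]
(290, 195) [ 0.5821 -0.2619  0.0498]
(193, 272) [0.3834 0.0061 0.0128]
(291, 268) [ 0.3879 -0.2599  0.013 ]
box ((562.1193237304688, -135.3876190185547), (130.0275421142578, 346.7779541015625), 9.786459922790527) 0.03782385766174712
173 175
[278 180  27  30 590] ((584.2235717773438, -264.7749938964844), (75.52217864990234, 60.57882308959961), 10.319523811340332) [ 0.5841 -0.2633  0.05  ]
[254 184  26  31 586] ((573.50830078125, -198.99656677246094), (75.57160949707031, 58.80778503417969), 9.864699363708496) [ 0.5726 -0.1984  0.0492]
[230 189  26  31 591] ((561.6895751953125, -133.60633850097656), (75.15303039550781, 58.62002944946289), 9.512373924255371) [ 0.561  -0.1325  0.0501]
[206 194  25  31 580] ((550.4539184570312, -67.64588928222656), (75.0095443725586, 57.1060905456543), 9.522765159606934) [ 0.5496 -0.0676  0.0482]
```

View pics/crop.png

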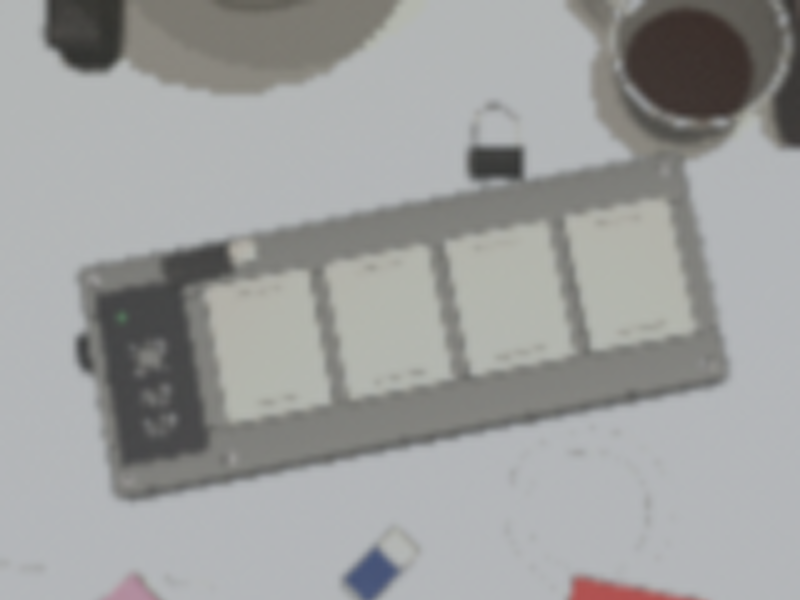

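The crop confirms the four caps on the box, with the memory stick on the rear margin at the left, the clip behind the box and the mug at the upper right. The measured tops (48–50 mm) and sizes (75 x 58 mm) match the description. The box yaw is about 9.7°. I'll start at the front edge of the rightmost cap with the fingers shut.

arm_command --targets '[{"yaw": 3.8, "hand": -1}, {"yaw": 3.8, "hand": -1}, {"dx": 2.9, "dy": -2.0, "hand": -1}, {"dx": 2.9, "dy": -2.0, "hand": -1}, {"dx": 2.9, "dy": -2.0, "hand": -1}]'

```text
$.targets[0]: bad value
```

arm_command --targets '[{"dx": 2.9, "dy": -2.0, "hand": -1}, {"dx": 2.9, "dy": -2.0, "hand": -1}, {"dx": 2.9, "dy": -2.0, "hand": -1}, {"dx": 2.9, "dy": -2.0, "hand": -1}, {"dx": 2.9, "dy": -2.0, "hand": -1}]'

```text
$.targets[0]: bad value
```

arm_command --targets '[{"dx": 2.9, "dy": -2.0, "hand": -1}, {"dx": 2.9, "dy": -2.0, "hand": -1}, {"dx": 2.9, "dy": -2.0, "hand": -1}, {"dx": 2.9, "dy": -2.0, "hand": -1}, {"hand": -1}]'

```text
$.targets[0]: bad value
```

arm_command --targets '[{"hand": -1}, {"hand": -1}, {"hand": -1}]'

```text
$.targets[0]: bad value
```

arm_command --targets '[{"dx": 0, "dy": 0, "dz": 0, "yaw": 3.8, "hand": -1}, {"dx": 0, "dy": 0, "dz": 0, "yaw": 3.8, "hand": -1}]'

```text
time: 0.27
position: [0.1925, -0.6204, 0.2305]
orientation: [0.997, 0.082, -0.0, -0.001]
wrist_force: [-1.1, -0.4, 0.1]
gripper_width: 0.064
gripper_force: 0.0
```

arm_command --targets '[{"dx": 2.9, "dy": -2.0, "dz": 0, "yaw": 0, "hand": -1}, {"dx": 2.9, "dy": -2.0, "dz": 0, "yaw": 0, "hand": -1}, {"dx": 2.9, "dy": -2.0, "dz": 0, "yaw": 0, "hand": -1}, {"dx": 2.9, "dy": -2.0, "dz": 0, "yaw": 0, "hand": -1}, {"dx": 2.9, "dy": -2.0, "dz": 0, "yaw": 0, "hand": -1}]'

```text
time: 0.68
position: [0.3195, -0.4964, 0.2307]
orientation: [0.996, 0.084, -0.0, -0.0]
wrist_force: [0.2, -1.1, 0.3]
gripper_width: 0.0007
gripper_force: 0.0
```

arm_command --targets '[{"dx": 2.9, "dy": -2.0, "dz": 0, "yaw": 0, "hand": -1}, {"dx": 2.9, "dy": -2.0, "dz": 0, "yaw": 0, "hand": -1}, {"dx": 2.9, "dy": -2.0, "dz": 0, "yaw": 0, "hand": -1}, {"dx": 2.9, "dy": -2.0, "dz": 0, "yaw": 0, "hand": -1}, {"dx": 2.9, "dy": -2.0, "dz": 0, "yaw": 0, "hand": -1}]'

```text
time: 1.1
position: [0.4458, -0.3735, 0.2308]
orientation: [0.996, 0.084, -0.0, -0.0]
wrist_force: [-0.0, -1.6, 0.3]
gripper_width: -0.0003
gripper_force: 0.0
```

arm_command --targets '[{"dx": 2.9, "dy": -2.0, "dz": 0, "yaw": 0, "hand": -1}, {"dx": 2.9, "dy": -2.0, "dz": 0, "yaw": 0, "hand": -1}, {"dx": 2.9, "dy": -2.0, "dz": 0, "yaw": 0, "hand": -1}, {"dx": 2.9, "dy": -2.0, "dz": 0, "yaw": 0, "hand": -1}, {"dx": 0, "dy": 0, "dz": 0, "yaw": 0, "hand": -1}]'

```text
time: 1.52
position: [0.549, -0.2725, 0.2307]
orientation: [0.996, 0.087, 0.0, -0.001]
wrist_force: [-0.9, 0.5, -0.9]
gripper_width: 0.0001
gripper_force: 0.0
```

arm_command --targets '[{"dx": 0, "dy": 0, "dz": 0, "yaw": 0, "hand": -1}, {"dx": 0, "dy": 0, "dz": 0, "yaw": 0, "hand": -1}]'

```text
time: 1.68
position: [0.5455, -0.2769, 0.2307]
orientation: [0.996, 0.084, -0.001, -0.0]
wrist_force: [-0.7, -0.2, 0.4]
gripper_width: 0.0002
gripper_force: 0.0
```

arm_command --targets '[{"dx": 0.4, "dy": -0.6, "dz": 4, "yaw": 0, "hand": -1}, {"dx": 0, "dy": 0, "dz": 4, "yaw": 0, "hand": -1}, {"dx": 0, "dy": 0, "dz": 4, "yaw": 0, "hand": -1}, {"dx": 0, "dy": 0, "dz": 3, "yaw": 0, "hand": -1}, {"dx": 0, "dy": 0, "dz": 1.5, "yaw": 0, "hand": -1}]'

```text
time: 2.1
position: [0.5447, -0.2699, 0.0607]
orientation: [0.997, 0.083, -0.003, -0.002]
wrist_force: [-1.3, -0.2, 0.1]
gripper_width: -0.0002
gripper_force: 0.0
```

arm_command --targets '[{"dx": 0, "dy": 0, "dz": 0, "yaw": 0, "hand": -1}, {"dx": 0, "dy": 0, "dz": 0, "yaw": 0, "hand": -1}, {"dx": 0, "dy": 0, "dz": 0, "yaw": 0, "hand": -1}]'

```text
time: 2.35
position: [0.5494, -0.2717, 0.0682]
orientation: [0.997, 0.083, 0.001, 0.001]
wrist_force: [-0.3, -0.9, 0.8]
gripper_width: -0.0002
gripper_force: 0.0
```

Run:
```python
from h import *
c=grab('side'); cv2.imwrite('pics/s1.png',cv2.resize(c['image'][90:290,160:360],(600,600)))
s=bot.sense();print(s['position'],s['wrist_force'])
```

```text
[ 0.54997508 -0.27176256  0.06886344] [-0.0600946  -0.29736432 -0.13736899]
```

View pics/s1.png

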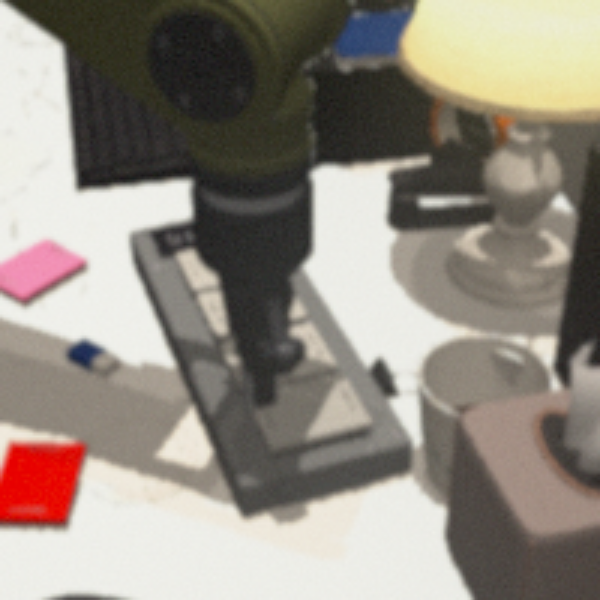

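The picture shows the shut fingers at (265,390), over the front edge of the rightmost cap. I'll lower them gently.

arm_command --targets '[{"dx": 0, "dy": 0, "dz": 0.5, "yaw": 0, "hand": -1}, {"dx": 0, "dy": 0, "dz": 0.5, "yaw": 0, "hand": -1}, {"dx": 0, "dy": 0, "dz": 0.3, "yaw": 0, "hand": -1}, {"dx": 0, "dy": 0, "dz": 0.1, "yaw": 0, "hand": -1}, {"dx": 0, "dy": 0, "dz": 0, "yaw": 0, "hand": -1}]'

```text
time: 2.82
position: [0.5486, -0.27, 0.0518]
orientation: [0.996, 0.084, -0.0, -0.0]
wrist_force: [1.4, 0.1, 0.0]
gripper_width: 0.0001
gripper_force: 0.0
```

arm_command --targets '[{"dx": 0, "dy": 0, "dz": 0.1, "yaw": 0, "hand": -1}, {"dx": 0, "dy": 0, "dz": 0.1, "yaw": 0, "hand": -1}, {"dx": 0, "dy": 0, "dz": 0, "yaw": 0, "hand": -1}]'

```text
time: 3.07
position: [0.5491, -0.2703, 0.0504]
orientation: [0.996, 0.084, 0.0, 0.0]
wrist_force: [-0.1, -1.2, 0.1]
gripper_width: -0.0
gripper_force: 0.0
```

arm_command --targets '[{"dx": 0, "dy": 0, "dz": 0.1, "yaw": 0, "hand": -1}, {"dx": 0, "dy": 0, "dz": 0.1, "yaw": 0, "hand": -1}, {"dx": 0, "dy": 0, "dz": 0, "yaw": 0, "hand": -1}]'

```text
time: 3.32
position: [0.5492, -0.2703, 0.0503]
orientation: [0.996, 0.084, -0.0, -0.0]
wrist_force: [-4.0, 1.9, 9.2]
gripper_width: -0.0
gripper_force: 4.9
```

Cap 4 is firm: the fingers stopped at 50.3 mm under 9 N. Next is cap 3.

arm_command --targets '[{"dx": 0, "dy": 0, "dz": -1.0, "yaw": 0, "hand": -1}, {"dx": 0, "dy": 0, "dz": -0.5, "yaw": 0, "hand": -1}, {"dx": 0, "dy": -2.2, "dz": 0, "yaw": 0, "hand": -1}, {"dx": 0, "dy": -2.2, "dz": 0, "yaw": 0, "hand": -1}, {"dx": 0, "dy": -2.2, "dz": 0, "yaw": 0, "hand": -1}]'

```text
time: 3.73
position: [0.538, -0.2049, 0.0639]
orientation: [0.997, 0.083, 0.001, 0.0]
wrist_force: [0.1, 0.1, -0.7]
gripper_width: -0.0
gripper_force: 0.0
```

arm_command --targets '[{"dx": 0, "dy": 0, "dz": 0, "yaw": 0, "hand": -1}, {"dx": 0, "dy": 0, "dz": 0, "yaw": 0, "hand": -1}, {"dx": 0, "dy": 0, "dz": 0.5, "yaw": 0, "hand": -1}, {"dx": 0, "dy": 0, "dz": 0.5, "yaw": 0, "hand": -1}, {"dx": 0, "dy": 0, "dz": 0, "yaw": 0, "hand": -1}]'

```text
time: 4.15
position: [0.5372, -0.2056, 0.0519]
orientation: [0.997, 0.084, -0.001, -0.0]
wrist_force: [-0.9, 0.6, -0.6]
gripper_width: -0.0005
gripper_force: 0.0
```

arm_command --targets '[{"dx": 0, "dy": 0, "dz": 0.1, "yaw": 0, "hand": -1}, {"dx": 0, "dy": 0, "dz": 0.1, "yaw": 0, "hand": -1}, {"dx": 0, "dy": 0, "dz": 0, "yaw": 0, "hand": -1}]'

```text
time: 4.4
position: [0.5377, -0.2054, 0.051]
orientation: [0.996, 0.084, -0.0, -0.0]
wrist_force: [0.1, 0.6, 0.7]
gripper_width: -0.0
gripper_force: 0.0
```

arm_command --targets '[{"dx": 0, "dy": 0, "dz": 0.1, "yaw": 0, "hand": -1}, {"dx": 0, "dy": 0, "dz": 0.1, "yaw": 0, "hand": -1}, {"dx": 0, "dy": 0, "dz": 0, "yaw": 0, "hand": -1}]'

```text
time: 4.65
position: [0.5378, -0.2052, 0.0491]
orientation: [0.996, 0.084, -0.0, -0.0]
wrist_force: [-0.1, -0.7, 0.2]
gripper_width: -0.0001
gripper_force: 0.0
```

arm_command --targets '[{"dx": 0, "dy": 0, "dz": 0.1, "yaw": 0, "hand": -1}, {"dx": 0, "dy": 0, "dz": 0, "yaw": 0, "hand": -1}]'

```text
time: 4.82
position: [0.5378, -0.2051, 0.0482]
orientation: [0.996, 0.084, -0.0, -0.0]
wrist_force: [-0.1, -0.1, 0.2]
gripper_width: -0.0001
gripper_force: 0.0
```

arm_command --targets '[{"dx": 0, "dy": 0, "dz": 0.1, "yaw": 0, "hand": -1}, {"dx": 0, "dy": 0, "dz": 0, "yaw": 0, "hand": -1}]'

```text
time: 4.98
position: [0.5378, -0.2051, 0.0472]
orientation: [0.996, 0.084, -0.0, -0.0]
wrist_force: [0.1, -0.9, -0.8]
gripper_width: 0.0004
gripper_force: 0.0
```

arm_command --targets '[{"dx": 0, "dy": 0, "dz": 0.1, "yaw": 0, "hand": -1}, {"dx": 0, "dy": 0, "dz": 0, "yaw": 0, "hand": -1}]'

```text
time: 5.15
position: [0.538, -0.2052, 0.0468]
orientation: [0.996, 0.084, 0.0, -0.0]
wrist_force: [-2.1, 0.5, 2.4]
gripper_width: -0.0001
gripper_force: 1.4
```

arm_command --targets '[{"dx": 0, "dy": 0, "dz": 0.1, "yaw": 0, "hand": -1}, {"dx": 0, "dy": 0, "dz": 0, "yaw": 0, "hand": -1}]'

```text
time: 5.32
position: [0.5381, -0.2052, 0.0466]
orientation: [0.996, 0.084, -0.0, -0.0]
wrist_force: [-3.2, 2.1, 8.3]
gripper_width: -0.0005
gripper_force: 4.2
```

Run:
```python
from h import *
W0=np.load('side.npy')
c=[]
for i in range(4): c.append(cloud(grab('side')))
W=np.median(c,0)
C=[(.5505,-.0676),(.5617,-.1336),(.573,-.199),(.584,-.2645)]
x=np.array([.986,.168]);y=np.array([-.168,.986])
for name,w in(('start',W0),('now',W)):
  for i,q in enumerate(C):
    d=w[...,:2]-q; a=d@x;b=d@y
    o=[]
    for lo,hi in((-.034,-.015),(-.01,.01),(.015,.034)):
        m=(a>lo)&(a<hi)&(abs(b)<.024)&(w[...,2]>.04)&(w[...,2]<.056)
        o.append((round(float(np.median(w[m][:,2])*1000),1) if m.any() else None,int(m.sum())))
    print(name,i+1,o)
```

```text
start 1 [(48.7, 84), (48.8, 82), (49.0, 78)]
start 2 [(50.6, 99), (50.6, 97), (50.6, 92)]
start 3 [(49.8, 119), (49.8, 116), (49.5, 108)]
start 4 [(50.5, 142), (50.5, 135), (50.6, 126)]
now 1 [(48.8, 48), (None, 0), (48.9, 8)]
now 2 [(50.2, 14), (51.1, 1), (50.7, 89)]
now 3 [(47.4, 61), (49.0, 122), (51.3, 115)]
now 4 [(50.5, 137), (50.5, 143), (50.6, 129)]
```

Cap 3 has tipped: its front fell 2.4 mm, its rear rose 1.8 mm, and the fingers carry 8 N. It is the loose one. I'll lift off and check that it settles level.

arm_command --targets '[{"dx": 0, "dy": 0, "dz": -0.5, "yaw": 0, "hand": -1}, {"dx": 0, "dy": 0, "dz": -1.0, "yaw": 0, "hand": -1}, {"dx": 0, "dy": 0, "dz": -0.5, "yaw": 0, "hand": -1}, {"dx": 0, "dy": 0, "dz": 0, "yaw": 0, "hand": -1}, {"dx": 0, "dy": 0, "dz": 0, "yaw": 0, "hand": -1}]'

```text
time: 5.93
position: [0.5383, -0.2054, 0.066]
orientation: [0.996, 0.084, 0.001, 0.0]
wrist_force: [-0.3, -0.0, -1.0]
gripper_width: -0.0
gripper_force: 0.0
```

arm_command --targets '[{"dx": 0, "dy": 0, "dz": 0, "yaw": 0, "hand": -1}, {"dx": 0, "dy": 0, "dz": 0, "yaw": 0, "hand": -1}, {"dx": 0, "dy": 0, "dz": 0, "yaw": 0, "hand": -1}]'

```text
time: 6.18
position: [0.5375, -0.205, 0.0648]
orientation: [0.996, 0.084, -0.0, -0.0]
wrist_force: [-0.1, -0.0, -0.2]
gripper_width: 0.0
gripper_force: 0.0
```

```bash
cat >> h.py <<'E'
C=[(.5505,-.0676),(.5617,-.1336),(.573,-.199),(.584,-.2645)]
x=np.array([.986,.168]);y=np.array([-.168,.986])
def tilt(w):
  for i,q in enumerate(C):
    d=w[...,:2]-q; a=d@x;b=d@y
    o=[]
    for lo,hi in((-.034,-.015),(-.01,.01),(.015,.034)):
        m=(a>lo)&(a<hi)&(abs(b)<.024)&(w[...,2]>.04)&(w[...,2]<.056)
        o.append((round(float(np.median(w[m][:,2])*1000),1) if m.any() else None,int(m.sum())))
    print(i+1,o)
E
python3 - <<'E'
from h import *
tilt(np.median([cloud(grab('side')) for i in range(4)],0))
print(bot.sense()['position'])
W=np.load('side.npy');im=cv2.imread('pics/side0.png').min(2)
d=W[...,:2]-C[2];a=d@x;b=d@y
m=(abs(a)<.05)&(abs(b)<.033)&(W[...,2]>.044)&(W[...,2]<.056)
print(a[m].min(),a[m].max(),b[m].min(),b[m].max(), np.percentile(a[m],[2,98]),np.percentile(b[m],[2,98]))
E
```

```text
1 [(48.8, 51), (None, 0), (48.8, 15)]
2 [(50.3, 24), (50.7, 8), (50.7, 70)]
3 [(49.8, 80), (49.8, 117), (49.7, 107)]
4 [(50.4, 135), (50.5, 139), (50.5, 132)]
[ 0.53772755 -0.20512338  0.06506873]
-0.035222811809948226 0.04100634033947472 -0.0322371798481227 0.028276393649479915 [-0.0342571   0.03933258] [-0.03063523  0.02576316]
```

The cap has settled level at 49.8 mm. Now I'll move over its middle (+3.7 cm along tool x) and press.

arm_command --targets '[{"dx": 1.2, "dy": 0.1, "dz": 0, "yaw": 0, "hand": -1}, {"dx": 1.5, "dy": 0, "dz": 0, "yaw": 0, "hand": -1}, {"dx": 1.0, "dy": 0, "dz": 0, "yaw": 0, "hand": -1}, {"dx": 0, "dy": 0, "dz": 0.5, "yaw": 0, "hand": -1}, {"dx": 0, "dy": 0, "dz": 0.5, "yaw": 0, "hand": -1}]'

```text
time: 6.8
position: [0.5749, -0.2, 0.0552]
orientation: [0.996, 0.084, 0.0, 0.0]
wrist_force: [-0.7, -0.0, 0.5]
gripper_width: -0.0001
gripper_force: 0.0
```

arm_command --targets '[{"dx": 0, "dy": 0, "dz": 0, "yaw": 0, "hand": -1}, {"dx": 0, "dy": 0, "dz": 0.2, "yaw": 0, "hand": -1}, {"dx": 0, "dy": 0, "dz": 0.2, "yaw": 0, "hand": -1}, {"dx": 0, "dy": 0, "dz": 0.1, "yaw": 0, "hand": -1}, {"dx": 0, "dy": 0, "dz": 0, "yaw": 0, "hand": -1}]'

```text
time: 7.22
position: [0.5741, -0.2, 0.05]
orientation: [0.996, 0.084, -0.0, -0.0]
wrist_force: [-0.2, 1.3, 1.2]
gripper_width: -0.0001
gripper_force: 0.0
```

arm_command --targets '[{"dx": 0, "dy": 0, "dz": 0, "yaw": 0, "hand": -1}, {"dx": 0, "dy": 0, "dz": 0.1, "yaw": 0, "hand": -1}, {"dx": 0, "dy": 0, "dz": 0, "yaw": 0, "hand": -1}]'

```text
time: 7.47
position: [0.5746, -0.2001, 0.0495]
orientation: [0.996, 0.084, 0.0, 0.0]
wrist_force: [-0.5, -0.4, -0.4]
gripper_width: -0.0001
gripper_force: 0.1
```

arm_command --targets '[{"dx": 0, "dy": 0, "dz": 0.1, "yaw": 0, "hand": -1}, {"dx": 0, "dy": 0, "dz": 0.1, "yaw": 0, "hand": -1}, {"dx": 0, "dy": 0, "dz": 0, "yaw": 0, "hand": -1}]'

```text
time: 7.72
position: [0.575, -0.2001, 0.0482]
orientation: [0.996, 0.084, 0.001, 0.0]
wrist_force: [-0.3, 0.5, 0.8]
gripper_width: -0.0001
gripper_force: 0.5
```

arm_command --targets '[{"dx": 0, "dy": 0, "dz": 0.1, "yaw": 0, "hand": -1}, {"dx": 0, "dy": 0, "dz": 0, "yaw": 0, "hand": -1}]'

```text
time: 7.88
position: [0.5748, -0.2001, 0.0465]
orientation: [0.996, 0.084, 0.0, 0.0]
wrist_force: [0.4, -0.6, 2.5]
gripper_width: -0.0002
gripper_force: 1.2
```

arm_command --targets '[{"dx": 0, "dy": 0, "dz": 0.1, "yaw": 0, "hand": -1}, {"dx": 0, "dy": 0, "dz": 0, "yaw": 0, "hand": -1}]'

```text
time: 8.05
position: [0.5749, -0.2001, 0.0464]
orientation: [0.996, 0.084, 0.0, 0.0]
wrist_force: [-2.2, 1.0, 6.9]
gripper_width: 0.0003
gripper_force: 3.6
```

Run:
```python
from h import *
W=np.median([cloud(grab('side')) for i in range(4)],0)
tilt(W)
d=W[...,:2]-C[2];a=d@x;b=d@y
m=(abs(a)<.034)&(abs(b)<.026)&(W[...,2]>.042)&(W[...,2]<.054)
A=np.c_[a[m],b[m],np.ones(m.sum())];print(np.linalg.lstsq(A,W[m][:,2],rcond=None)[0])
```

```text
1 [(48.7, 79), (48.7, 83), (48.8, 17)]
2 [(50.5, 98), (50.6, 86), (None, 0)]
3 [(46.5, 113), (46.8, 77), (46.6, 86)]
4 [(50.5, 138), (50.6, 138), (50.6, 129)]
[ 0.00280539 -0.00141393  0.04677693]
```

The cap is down about 3.2 mm and level. One firmer press will make sure it is home, then I'll retreat.

arm_command --targets '[{"dx": 0, "dy": 0, "dz": 0.1, "yaw": 0, "hand": -1}, {"dx": 0, "dy": 0, "dz": 0.1, "yaw": 0, "hand": -1}, {"dx": 0, "dy": 0, "dz": 0.1, "yaw": 0, "hand": -1}, {"dx": 0, "dy": 0, "dz": 0, "yaw": 0, "hand": -1}]'

```text
time: 8.58
position: [0.5749, -0.2001, 0.0463]
orientation: [0.996, 0.084, -0.0, -0.0]
wrist_force: [-10.2, 5.0, 22.2]
gripper_width: -0.0
gripper_force: 11.2
```

arm_command --targets '[{"dx": 0, "dy": 0, "dz": -0.5, "yaw": 0, "hand": -1}, {"dx": 0, "dy": 0, "dz": -1, "yaw": 0, "hand": -1}, {"dx": 0, "dy": 0, "dz": -2, "yaw": 0, "hand": -1}, {"dx": 0, "dy": 0, "dz": -2, "yaw": 0, "hand": -1}, {"dx": 0, "dy": 0, "dz": -1, "yaw": 0, "hand": -1}]'

```text
time: 9.0
position: [0.5754, -0.2004, 0.1097]
orientation: [0.996, 0.084, 0.001, 0.001]
wrist_force: [0.3, -0.1, 1.3]
gripper_width: -0.0003
gripper_force: 0.0
```

arm_command --targets '[{"dx": 0, "dy": 0, "dz": 0, "yaw": 0, "hand": -1}, {"dx": 0, "dy": 0, "dz": 0, "yaw": 0, "hand": -1}, {"dx": 0, "dy": 0, "dz": 0, "yaw": 0, "hand": -1}, {"dx": 0, "dy": 0, "dz": 0, "yaw": 0, "hand": -1}]'

```text
time: 9.33
position: [0.5735, -0.1995, 0.1055]
orientation: [0.996, 0.084, -0.001, -0.001]
wrist_force: [-0.5, -0.5, -0.6]
gripper_width: 0.0003
gripper_force: 0.0
```

Run:
```python
from h import *
W=np.median([cloud(grab('side')) for i in range(4)],0)
tilt(W)
d=W[...,:2]-C[2];a=d@x;b=d@y
m=(abs(a)<.034)&(abs(b)<.026)&(W[...,2]>.042)&(W[...,2]<.054)
A=np.c_[a[m],b[m],np.ones(m.sum())];print(np.linalg.lstsq(A,W[m][:,2],rcond=None)[0],bot.sense()['position'])
```

```text
1 [(48.7, 84), (48.8, 84), (48.9, 63)]
2 [(50.6, 97), (50.6, 97), (50.7, 45)]
3 [(46.5, 113), (46.6, 116), (46.7, 106)]
4 [(50.4, 135), (50.5, 140), (50.6, 128)]
[0.00184419 0.00040653 0.04663673] [ 0.57402496 -0.19975751  0.1063229 ]
```

The cap stayed down about 3.2 mm and level with the fingers clear, so it is home. The other three have not moved.

```bash
python3 -c "
from plant import bot
print(bot.job_done())"
```

```text
the job is handed in; nothing more can be done
None
```

The loose cap was the second from the right (box y = -33 mm): it rocked under a light press, settled back level, and then went down about 3.2 mm and stayed level; the other three caps did not move, and the job is handed in (no verdict was returned).

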